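# Spring check of a reaction block's tilt table

### The arm

A 7-joint arm with a two-finger parallel gripper is mounted at the origin on the work surface. World frame = base frame: x ahead of the robot, y to its left, z up, the work surface at z = 0. Lengths are in m, angles in rad, forces in N, time in s.
With the tool pointing down it reaches from about 0.425 to 0.875 m from the base axis. Payload 4.7 kg.
Tool frame: the origin (TCP) lies on the centre line of the jaws, within the pads' length; the fingertips stand 14 mm ahead of it and the grasp point (between the pads) lies 5 mm behind it; z points along the fingers, x is the direction in which the jaws open and shut, and the axes are right-handed (so a half turn about z gives the same grasp; the last joint's range is limited). The gripper opens to 87 mm and grips with 3 to 60 N. Pads are 19 mm wide; open, the fingers measure 117 mm over their backs; the gripper's body (75 mm by 190 mm) begins 51 mm behind the grasp point.
Start: joints at [1.259, 0.321, -0.07, 1.45, 0.023, 1.371, -0.057], TCP at [0.208, -0.616, 0.237] pointing down, gripper open.
Joint ranges: [-2.86, 2.86], [-0.3, 2.09], [-1.38, 1.24], [0.06, 2.45], [-1.56, 4.7], [0.09, 2.05], [-2.69, 2.69]. Speed limits (rad/s): [2.57, 2.57, 3.14, 3.14, 3.14, 3.14, 3.14].

### API

Orientations are given as a rotation vector (axis times angle).
In Python, from bench import ctrl gives the robot as it stands.
- The arm moves only by the tool drive_tool, never from a script. Its argument "rows" is a list that holds one entry, the list of rows, each a list of 5 numbers: the shift along the tool's x, y, z scaled (see below), then the turn about the tool's z scaled (see below), then the closure in counts, from 0 (fully open) to 255 (shut). In form: [[[dx, dy, dz, spin, jaw], ...]]. A call has 1 to 20 rows; each row is the pose to reach, as a shift and turn from the pose commanded when the call began, along the tool's axes at that moment, turning the shorter way round; what a row does not reach only later rows make up. The controller multiplies each number of a shift by 300 mm and each number of a turn by pi rad. A row lasts 1/8 s, in which the tool goes at most 62.5 mm and 10.7 degrees, less where a joint would pass 70% of its speed; a pose out of reach is approached as far as the arm can. A call with a number of a shift or a turn outside -1 to 1 is refused whole. A call with a gripper value outside its range is refused whole. The fingers move at their own pace and stop on an object; "grip_force" is the grip in N (left out, the last holds). Time passes only in rows, so rows that repeat a pose let the fingers close. It gives the time, the measured TCP pose, the force and the opening at its end, in the units of the state.
- ctrl.get_state(): the state, without advancing time (a new reading comes with each control period).
- ctrl.get_image(name): name is "scene" or "top"; returns a dict with "img" (420x560x3 uint8, blue, green, red), "camera_matrix" (3x3 intrinsics, pixels), "R" (3x3) and "t" (3): a world point X has camera coordinates R X + t. Camera axes: x right, y down, z forward; pixel columns grow to the right and rows downward; lengths in m; the calibration is good to about 2 mm. A picture is of the moment at which its call begins. There is no depth.
- ctrl.close_job(): hands the job in, once; it reports no verdict.
The state is a dict: "time": time; "joint_positions": joint angles; "qd": joint speeds; "joint_torque": joint torques, N m; "position": TCP position; "tool_rot": TCP orientation; "ft_force": force on the tool from outside, world axes, zero at the start; "torque": the same for the moment, N m; "grip_width": opening from 0.0 (shut) to 1.0 (fully open).
Only numpy, scipy, OpenCV 4.12 (cv2) and the standard library are available. Lean on these libraries where they do the work, as an engineer would, in place of code of your own. Each camera call takes 0.05 s, during which the arm holds its last target.

### The job

Check the two sprung corners of the tilt table under the reaction block, blue first, then yellow: with the fingertips gently press the corner's pad down until its pointer is level with the mark of the same colour on the white scale, keep it there for about a second, and let it spring fully back up before going on. Only press, grasp nothing; do not drive a pointer down past its mark, do not shift the marks, and leave everything else on the bench where it stands.

Things in the scene. Friction and masses are not known exactly. Their poses are not given: they have to be found in the camera images.
- mount: Base of the sprung tilt table, fixed to the bench: dark red housing on an aluminium foot, 210 x 210 mm, 44 high. Origin: centre of its underside, z up, x and y along the sides. In its frame (mm): pivot post (-75,-75), the corner nearest the robot; yellow sprung corner (75,-75); blue sprung corner (-75,75). White scale bars, 14 wide, top at 110, stand at (127,-89) and (-89,127).
- tilt_plate: Aluminium plate 180 x 180 x 8 mm, mid-plane 89 above the bench; block in its middle 92 dia, vial cap on top up to 147 high. Origin on the pivot; x axis runs to the yellow corner, y to the blue. Each corner sinks alone, about the line through the other two. Springs hold it up at a stop: a pad needs about 3 N to start, 0.5 N more per mm, bottoms after 25 mm, returns fully when let go.
- blue_pad (a point): Centre of the top face of the blue press pad: a round blue plastic disc, 28 mm dia, 8 mm high, on the blue sprung corner (left corner seen from the robot). Top 101 mm above the bench at rest; press it straight down. Clear above.
- blue_pointer (a point): End of the steel pointer (8 mm wide, blue end) that sticks out 55 mm beyond the blue pad's centre, away from the pivot; mid-thickness. 89 mm above the bench at rest. It sinks 1.37 mm for each mm that the blue pad is pressed down.
- blue_mark (a point): Centre of the blue mark: a blue clip, 18 mm wide and 10 mm high, on the white scale bar beside the blue pointer's end (14 mm to the side). It sits 13 to 25 mm below the pointer's rest height and stays where it is. The pointer is on the mark when both are level; the clip's edges are 5 mm above and below this point.
- yellow_pad (a point): Centre of the top face of the yellow press pad: a round yellow plastic disc, 28 mm dia, 8 mm high, on the yellow sprung corner (right corner seen from the robot). Top 101 mm above the bench at rest; press it straight down. Clear above.
- yellow_pointer (a point): End of the steel pointer (8 mm wide, yellow end) that sticks out 55 mm beyond the yellow pad's centre, away from the pivot; mid-thickness. 89 mm above the bench at rest. It sinks 1.37 mm for each mm that the yellow pad is pressed down.
- yellow_mark (a point): Centre of the yellow mark: a yellow clip, 18 mm wide and 10 mm high, on the white scale bar beside the yellow pointer's end (14 mm to the side). It sits 13 to 25 mm below the pointer's rest height and stays where it is. The pointer is on the mark when both are level; the clip's edges are 5 mm above and below this point.
- amber_vial: Bystander, loose: small amber screw-cap vial, 28 dia x 50 high (mm); origin at the centre of its underside. Leave alone.
- stopper: Bystander, loose: black tapered rubber stopper, 34 dia x 30 high (mm); origin at the centre of its underside. Leave alone.
- beaker: Bystander, loose: 1-litre glass beaker, 106 dia x 145 high (mm); origin at the centre of its underside. Leave alone.
- wash_bottle: Bystander, loose: white bottle with red cap, 68 dia x 180 high (mm); origin at the centre of its underside. Leave alone.
- spatula: Bystander, loose: 190 mm spatula with wooden handle, lying (mm); origin at the centre of its underside. Leave alone.
- jar: Bystander, loose: glass jar with blue cap, 60 dia x 75 high (mm); origin at the centre of its underside. Leave alone.
- flask: Bystander, loose: green glass conical flask, 72 dia x 105 high (mm); origin at the centre of its underside. Leave alone.

How it is judged:
By the outcome, as a careful person would: the job done as asked, in the order asked, and still so for the second after the job is handed in, with the robot touching nothing.
It also fails if it takes over 61 s, if anything falls off the work surface, if the arm or the gripper's body presses on something with over 40 N, if the wrist force passes 120 N, or if a joint passes its speed limit or range.

## Working session

There is one attempt and no reset: what is moved stays moved. The work goes in short steps, Python scripts to look and compute and a tool call to move; the robot and the scene stay as the last step left them, time stands still between calls to the robot, and variables do not carry over. Pictures are saved under pics/ and viewed, and the job is handed in when it is done.

Besides the shell and the picture viewer there is one more tool, called after "Emit:" by a JSON object that holds its "name" and its "arguments", one argument or row to a line. drive_tool: Moves the arm, as the interface text tells. Its arguments: {"type":"object","properties":{"rows":{"type":"array"},"grip_force":{"type":"number"}},"required":["rows"]}

```bash
mkdir -p pics
python3 - <<'E'
from bench import ctrl
import cv2,numpy as np
s=ctrl.get_state()
for k,v in s.items(): print(k,v)
for n in("scene","top"):
    d=ctrl.get_image(n); cv2.imwrite(f"pics/{n}0.png",d["img"]); print(n,d["camera_matrix"],d["R"],d["t"])
    np.savez(f"{n}0.npz",**d)
E
```

```text
time 0.0
joint_positions [ 1.25908446  0.32181391 -0.07007382  1.45168109  0.02260746  1.3708248
 -0.05684771]
qd [-9.58894914e-05 -4.03718589e-04 -4.42385193e-04  4.67413375e-05
  3.02558121e-04  6.16795503e-05  1.92001142e-03]
joint_torque [ 7.27543738e-04 -4.91284096e+01 -4.03586207e-01 -3.12532425e+01
 -6.39189966e-02  4.38356667e-02  1.68796796e-04]
position [ 0.20782212 -0.61531122  0.23546427]
tool_rot [-2.5515402   1.83104137  0.0025732 ]
ft_force [-0.34709836  0.07777275 -0.63207872]
torque [0.0209774  0.01193331 0.04458764]
grip_width 1.0021965971907203
scene [[380.08744822   0.         277.49961035]
 [  0.         380.08744822 208.80280582]
 [  0.           0.           1.        ]] [[-0.85485277  0.51862617 -0.01592628]
 [ 0.40937676  0.65528179 -0.63483576]
 [-0.31880624 -0.54921095 -0.77248295]] [ 0.48028624 -0.1484257   1.22660783]
top [[449.59572067   0.         274.39383898]
 [  0.         449.59572067 207.74976605]
 [  0.           0.           1.        ]] [[ 7.53529090e-03 -9.99969031e-01  2.27073011e-03]
 [-9.76443514e-01 -7.84766745e-03 -2.15630422e-01]
 [ 2.15641564e-01 -5.92401729e-04 -9.76472409e-01]] [-0.00376042  0.57106309  1.38664639]
```

View pics/scene0.png

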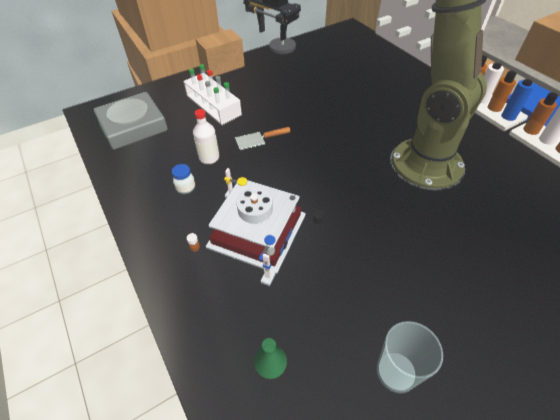

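View pics/top0.png

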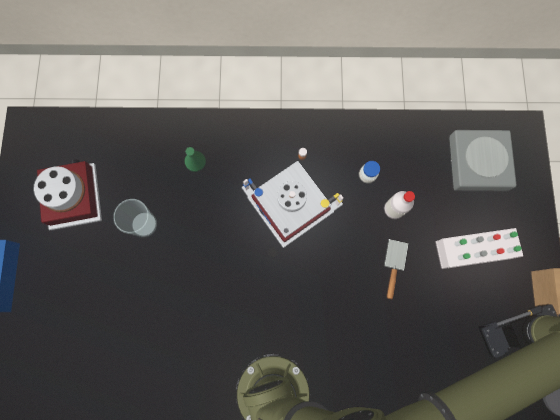

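The scene view shows the tilt table at about (255,220): yellow pad (242,182), blue pad (270,240). In the top view the blue pad is at (259,192) and the yellow at (325,203). I'll zoom in.

Run:
```python
import cv2,numpy as np
a=np.load("scene0.npz")["img"];b=np.load("top0.npz")["img"]
A=cv2.resize(a[155:295,195:315],None,fx=4.2,fy=4.2,interpolation=cv2.INTER_CUBIC)
B=cv2.resize(b[145:255,230:355],None,fx=5.4,fy=5.4,interpolation=cv2.INTER_CUBIC)
cv2.imwrite("pics/sz.png",A);cv2.imwrite("pics/tz.png",B)
```

```text
(no output)
```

View pics/sz.png

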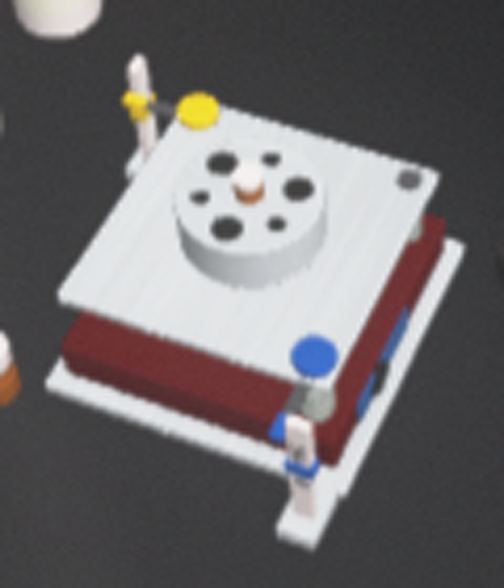

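View pics/tz.png

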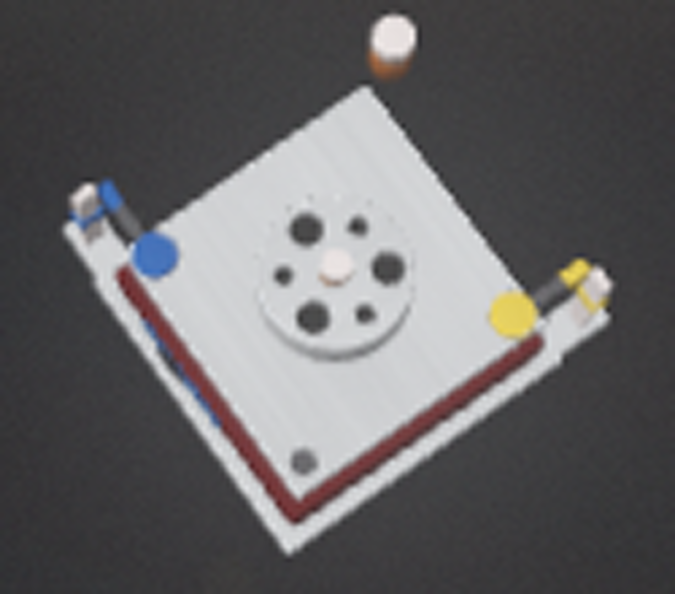

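```bash
cat > h.py <<'E'
import cv2,numpy as np
from scipy.spatial.transform import Rotation as Ro
def cc(d): return d["R"]@np.eye(3), d["t"], d["camera_matrix"]
def ray(d,p):
    R,t,K=d["R"],d["t"],d["camera_matrix"]
    return -R.T@t, R.T@np.linalg.inv(K)@np.array([p[0],p[1],1.])
def onz(d,p,z):
    o,r=ray(d,p); return o+r*(z-o[2])/r[2]
def proj(d,X):
    c=d["R"]@np.asarray(X)+d["t"]; q=d["camera_matrix"]@c; return q[:2]/q[2]
def blobs(d,box,col):
    x0,y0,x1,y1=box; im=d["img"][y0:y1,x0:x1]
    h=cv2.cvtColor(im,cv2.COLOR_BGR2HSV)
    lo,hi={"b":((100,130,70),(125,255,255)),"y":((20,110,110),(35,255,255))}[col]
    m=cv2.inRange(h,lo,hi); n,l,s,c=cv2.connectedComponentsWithStats(m)
    return [(tuple(np.round(c[i]+[x0,y0],2)),s[i,4],tuple(s[i,:4]+[x0,y0,0,0])) for i in range(1,n) if s[i,4]>=3]
E
python3 - <<'E'
from h import *
for n,box in(("scene",(195,155,315,295)),("top",(230,145,355,255))):
    d=np.load(n+"0.npz")
    for c in "by":
        for b in blobs(d,box,c): print(n,c,b,onz(d,b[0],.101).round(4),onz(d,b[0],.089).round(4))
E
```

```text
scene b ((np.float64(288.5), np.float64(235.5)), np.int32(8), (np.int64(287), np.int64(232), np.int64(4), np.int64(8))) [0.5698 0.068  0.101 ] [0.5651 0.0609 0.089 ]
scene b ((np.float64(269.5), np.float64(239.63)), np.int32(70), (np.int64(265), np.int64(236), np.int64(10), np.int64(9))) [0.6155 0.0541 0.101 ] [0.6116 0.0467 0.089 ]
scene b ((np.float64(281.5), np.float64(249.5)), np.int32(4), (np.int64(281), np.int64(248), np.int64(2), np.int64(4))) [0.6057 0.0937 0.101 ] [0.6016 0.0869 0.089 ]
scene b ((np.float64(260.87), np.float64(256.8)), np.int32(15), (np.int64(259), np.int64(254), np.int64(4), np.int64(6))) [0.6575 0.0855 0.101 ] [0.6542 0.0786 0.089 ]
scene b ((np.float64(267.11), np.float64(266.33)), np.int32(9), (np.int64(264), np.int64(265), np.int64(7), np.int64(3))) [0.658  0.1155 0.101 ] [0.6548 0.1091 0.089 ]
scene y ((np.float64(226.91), np.float64(179.85)), np.int32(34), (np.int64(224), np.int64(177), np.int64(7), np.int64(7))) [ 0.6138 -0.1814  0.101 ] [ 0.6098 -0.1925  0.089 ]
scene y ((np.float64(241.7), np.float64(180.84)), np.int32(74), (np.int64(237), np.int64(177), np.int64(10), np.int64(9))) [ 0.5808 -0.1563  0.101 ] [ 0.5763 -0.167   0.089 ]
top b ((np.float64(249.77), np.float64(180.77)), np.int32(13), (np.int64(248), np.int64(179), np.int64(4), np.int64(5))) [0.6497 0.0796 0.101 ] [0.6531 0.0803 0.089 ]
top b ((np.float64(258.09), np.float64(191.71)), np.int32(45), (np.int64(255), np.int64(188), np.int64(7), np.int64(8))) [0.614  0.0526 0.101 ] [0.6171 0.0531 0.089 ]
top y ((np.float64(336.25), np.float64(195.79)), np.int32(24), (np.int64(333), np.int64(193), np.int64(7), np.int64(9))) [ 0.6027 -0.1941  0.101 ] [ 0.6057 -0.1958  0.089 ]
top y ((np.float64(324.5), np.float64(202.78)), np.int32(50), (np.int64(321), np.int64(199), np.int64(8), np.int64(8))) [ 0.5798 -0.1567  0.101 ] [ 0.5826 -0.158   0.089 ]
```

```bash
cat >> h.py <<'E'
B=np.array([.6147,.0533]);Y=np.array([.580,-.1565])
C=(B+Y)/2; v=B-Y; th=np.arctan2(v[1],v[0])-np.radians(135)
ex=np.array([np.cos(th),np.sin(th)]);ey=np.array([-ex[1],ex[0]])
def M(x,y,z): return np.array([*(C+ex*x/1e3+ey*y/1e3),z/1e3])
E
python3 - <<'E'
from h import *
print(np.degrees(th),ex,ey,C)
for n in("scene","top"):
    d=np.load(n+"0.npz"); o=-d["R"].T@d["t"]; q=o[:2]-C
    print(n,"cam in mount",ex@q,ey@q,o[2])
    for nm,p in dict(pivot=(-75,-75,93),bpad=(-75,75,101),ypad=(75,-75,101),bptr=(-75,130,89),yptr=(130,-75,89),bbar=(-89,127,110),ybar=(127,-89,110),bbar0=(-89,127,70),ybar0=(127,-89,70),foot1=(-105,-105,0)).items(): print(nm,proj(d,M(*p)).round(1))
im=np.load("scene0.npz")["img"]
a=cv2.resize(im[248:288,250:285],None,fx=15,fy=15,interpolation=cv2.INTER_NEAREST)
b=cv2.resize(im[160:200,215:250],None,fx=15,fy=15,interpolation=cv2.INTER_NEAREST)
g=np.clip(np.hstack([a,b])[:, :].astype(float)*1.2,0,255).astype(np.uint8)
g=cv2.resize(g,(790,451),interpolation=cv2.INTER_NEAREST)
cv2.imwrite("pics/clips.png",g)
E
```

```text
-54.39145000047563 [ 0.5822443  -0.81301388] [0.81301388 0.5822443 ] [ 0.59735 -0.0516 ]
scene cam in mount -0.3118972766815255 0.5493592443995322 0.8609568691228864
pivot [292.4 198.2]
bpad [269.6 239.2]
ypad [241.9 180.7]
bptr [260.3 259.7]
yptr [224.9 178.3]
bbar [265.9 255.9]
ybar [227.3 170.1]
bbar0 [266.5 264.9]
ybar0 [228.9 180. ]
foot1 [305.4 215.1]
top cam in mount -0.2404289898931597 -0.2444496998156833 1.4771690511653315
pivot [285.4 230.3]
bpad [258.  191.5]
ypad [324.4 202.7]
bptr [248.3 178.9]
yptr [337.8 193.9]
bbar [244.8 180.2]
ybar [340.7 196.3]
bbar0 [245.6 183.6]
ybar0 [338.9 199.3]
foot1 [282.6 247.5]
```

View pics/clips.png

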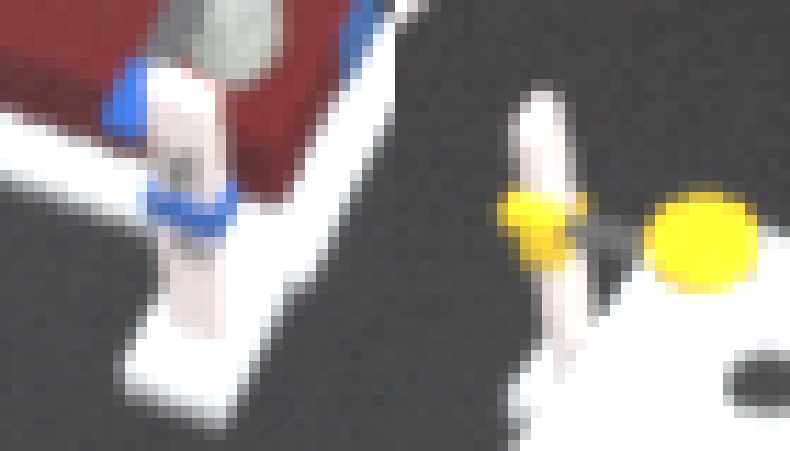

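Blue clip appears at about (266.8,266.4) and the blue pointer end at about (260.5,257). The yellow pointer end at about (225,178) overlaps its clip. I'll get subpixel profiles of both bars.

Run:
```python
from h import *
im=np.load("scene0.npz")["img"].astype(int)
sat=im[:,:,0]-im[:,:,2]
print("blue: B-R rows 250..280, cols 258..273")
for r in range(251,280): print(r,sat[r,258:274], im[r,258:274,2])
s2=im[:,:,2]-im[:,:,0]
print("yellow R-B cols 222..236")
for r in range(166,196): print(r,s2[r,222:237], im[r,222:237,2])
```

```text
blue: B-R rows 250..280, cols 258..273
251 [-61 -59 -58 -57 -41  -6   2   4   3   1   0   0  -3  -2  -1  -2] [112 112 112 111 108 103 103 104 111 133 145 153 169 167 171 167]
252 [-59 -59 -54 -38 -11   3   3   0  -8   0   0   0  -1   0  -1  -5] [112 111 110 107 103 106 106 103 113 140 148 155 164 168 167 159]
253 [-57 -58 -35  48  66  27   1 -10 -25  -6  -1   0   0  -1  -4 -14] [110 111 108  89  91 131 146 129 125 135 148 153 163 163 167 151]
254 [-57 -55   2 108 101  21  -5  -9 -25 -28 -13  -5  -3  -4 -18 -33] [110 110 101  72  97 198 228 227 208 163 152 152 160 160 148 129]
255 [-44 -26  64 134 101   2  -4  -5  -7 -11 -24 -27 -23 -23 -39 -54] [ 96  98  85  61 105 226 241 241 238 231 212 171 137 133 122 114]
256 [-32  17 115 141 106  -1  -7  -7  -7  -6 -11 -36 -48 -54 -56 -62] [ 84  83  67  60  97 210 227 230 238 241 233 179 122 113 112 112]
257 [-16  70 135 141 110  -1 -10 -10  -8  -8  -9 -36 -53 -59 -61 -59] [ 84  71  58  60  89 190 204 205 218 227 226 174 119 112 110 110]
258 [ -8  86 127 137 103   0  -9 -10  -9 -11 -12 -34 -52 -60 -59 -61] [ 82  67  59  61  89 183 195 194 196 20
[... 5560 characters left out ...]
7 213 226 226 226 228]
190 [-2  0 -2 -2 -1 -1  2  9  9  4 -3 -4 -5 -5 -4] [ 62  62  62  61  70 116 193 197 206 205 221 227 227 227 227]
191 [-1  0  0  0 -3 -4 -1  9  8 -2 -5 -4 -4 -4 -4] [ 61  64  63  64  90 172 214 197 194 220 225 227 228 228 226]
192 [-1 -1 -1 -2 -4 -4 -2  7 -1 -4 -4 -4 -3 -4 -4] [ 61  62  64  78 143 215 223 200 204 226 227 227 229 226 226]
193 [ 0 -2 -2 -3 -7 -4 -4 -1 -4 -5 -4 -4 -5 -5 -4] [ 62  63  69 120 204 225 224 199 220 225 227 228 227 226 227]
194 [-3  0 -2 -7 -5 -4 -4 -3 -4 -4 -4 -4 -5 -5 -3] [ 62  64  84 168 221 225 216 220 226 227 229 228 226 226 229]
195 [-3 -3 -5 -6 -7 -5 -5 -5 -5 -4 -4 -3 -5 -4 -4] [ 62  62  88 178 202 217 218 225 226 227 229 228 226 228 228]
```

```bash
cat >> h.py <<'E'
def onplane(d,p,axis,val):  # mount-frame plane x=val or y=val (mm); returns mount coords mm
    o,r=ray(d,p); A=np.array([[*ex,0],[*ey,0],[0,0,1]])
    o=A@(o-[*C,0])*1e3; r=A@r
    return o+r*(val-o[axis])/r[axis]
E
python3 - <<'E'
from h import *
d=np.load("scene0.npz")
print("blue bar front top edge z:")
for y in(130,132,134): print(y,onplane(d,(265.8,256.9),1,y).round(1))
print("blue clip front centre")
for y in(132,134,136): print(y,onplane(d,(266.6,266.9),1,y).round(1))
print("yellow clip end face bottom")
for p in((226,183.0),(227,183.1),(228,183.35),(229,183.4)):
  for y in(-82,-80): print(p,y,onplane(d,p,1,y).round(1))
print("proj of end-face corners, z=0 ref, y=-80")
for z in(69,):
  for x in(119,135):
    for y in (-80,-98):
      for h in(-5,5): print(x,y,z+h,proj(d,M(x,y,z+h)).round(2))
for x in(122,132): 
    for y in(-82,-96):print("top",x,y,proj(d,M(x,y,110)).round(2))
E
```

```text
blue bar front top edge z:
130 [-90.2 130.  110.8]
132 [-91.2 132.  114.4]
134 [-92.3 134.  118. ]
blue clip front centre
132 [-91.4 132.   69.9]
134 [-92.4 134.   73.7]
136 [-93.5 136.   77.5]
yellow clip end face bottom
(226, 183.0) -82 [133.9 -82.   61.3]
(226, 183.0) -80 [132.5 -80.   63.9]
(227, 183.1) -82 [130.5 -82.   62.3]
(227, 183.1) -80 [129.1 -80.   64.8]
(228, 183.35) -82 [127.2 -82.   62.6]
(228, 183.35) -80 [125.8 -80.   65.1]
(229, 183.4) -82 [123.8 -82.   63.7]
(229, 183.4) -80 [122.4 -80.   66.3]
proj of end-face corners, z=0 ref, y=-80
119 -80 64 [230.15 184.27]
119 -80 74 [229.75 181.87]
119 -98 64 [233.03 180.07]
119 -98 74 [232.66 177.67]
135 -80 64 [225.23 182.73]
135 -80 74 [224.8  180.33]
135 -98 64 [228.15 178.56]
135 -98 74 [227.75 176.15]
top 122 -82 [227.67 172.18]
top 122 -96 [230.01 168.9 ]
top 132 -82 [224.5  171.22]
top 132 -96 [226.86 167.95]
```

```bash
cat >> h.py <<'E'
def plan(s,target,tx=ex):
    R=Ro.from_rotvec(s["tool_rot"]).as_matrix()
    dp=R.T@(np.asarray(target)-s["position"])
    # spin about tool z so that x axis -> tx
    w=R.T@np.array([*tx,0]); sp=np.arctan2(w[1],w[0])
    if abs(sp)>np.pi/2: sp-=np.sign(sp)*np.pi
    print("R",R.round(3).tolist(),"shift units",(dp/.3).round(4),"spin",round(sp/np.pi,4))
E
python3 - <<'E'
from h import *
from bench import ctrl
s=ctrl.get_state(); t=B+ey*.003; print(t); plan(s,[*t,.215])
E
```

```text
[0.61713904 0.05504673]
R [[0.32, -0.947, -0.001], [-0.947, -0.32, 0.002], [-0.002, 0.0, -1.0]] shift units [-1.6804 -2.0079  0.0712] spin -0.0941
```

Emit:
{"name": "drive_tool", "arguments": {
  "rows": [
    [[-0.06, -0.07, 0, -0.01, 80], [-0.18, -0.21, 0, -0.03, 200], [-0.3, -0.36, 0, -0.05, 255], [-0.42, -0.5, 0, -0.07, 255], [-0.54, -0.65, 0, -0.09, 255], [-0.66, -0.79, 0, -0.094, 255], [-0.78, -0.93, 0, -0.094, 255], [-0.84, -1.0, 0, -0.094, 255]]
  ],
  "grip_force": 5
}}

```text
time: 1.1
position: [0.4131, -0.2776, 0.2364]
tool_rot: [-2.797, 1.43, 0.0]
ft_force: [-0.1, -0.5, 0.3]
grip_width: 0.171
```

Run:
```python
from h import *
from bench import ctrl
s=ctrl.get_state(); print(s["time"],s["position"],s["grip_width"],s["ft_force"]); plan(s,[*(B+ey*.003),.215])
```

```text
1.1 [ 0.41307558 -0.27755142  0.23642262] 0.17124083170435225 [-0.07410068 -0.46906307  0.2598255 ]
R [[0.586, -0.811, 0.0], [-0.811, -0.586, 0.001], [-0.0, -0.0, -1.0]] shift units [-0.5004 -1.2006  0.072 ] spin 0.0013
```

Emit:
{"name": "drive_tool", "arguments": {
  "rows": [
    [[-0.04, -0.1, 0, 0, 255], [-0.12, -0.29, 0, 0, 255], [-0.2, -0.48, 0, 0, 255], [-0.28, -0.67, 0.0, 0, 255], [-0.36, -0.86, 0.02, 0, 255], [-0.4, -0.96, 0.03, 0, 255]]
  ]
}}

```text
time: 1.85
position: [0.5766, -0.0117, 0.227]
tool_rot: [-2.796, 1.429, 0.002]
ft_force: [0.2, -0.6, 0.6]
grip_width: 0.005
```

Run:
```python
from h import *
from bench import ctrl
s=ctrl.get_state(); print(s["time"],s["position"],s["grip_width"],s["ft_force"]); plan(s,[*(B+ey*.003),.165])
```

```text
1.85 [ 0.57659418 -0.01167545  0.22700371] 0.005001275488672265 [ 0.15787786 -0.6260459   0.6260584 ]
R [[0.586, -0.811, -0.0], [-0.811, -0.586, 0.002], [-0.002, -0.001, -1.0]] shift units [-0.1008 -0.2396  0.207 ] spin 0.0013
```

Emit:
{"name": "drive_tool", "arguments": {
  "rows": [
    [[-0.06, -0.14, 0.0, 0, 255], [-0.1, -0.24, 0.03, 0, 255], [-0.1, -0.24, 0.12, 0, 255], [-0.1, -0.24, 0.2, 0, 255], [-0.1, -0.24, 0.2, 0, 255]]
  ]
}}

```text
time: 2.48
position: [0.6153, 0.05, 0.165]
tool_rot: [2.792, -1.435, -0.007]
ft_force: [-0.0, -0.8, 1.1]
grip_width: 0.006
```

```bash
cat >> h.py <<'E'
def snap(ctrl,name,box,f):
    d=ctrl.get_image("scene"); np.savez(name+".npz",**d)
    x0,y0,x1,y1=box
    cv2.imwrite("pics/"+name+".png",cv2.resize(d["img"][y0:y1,x0:x1],None,fx=f,fy=f,interpolation=cv2.INTER_CUBIC)); return d
E
python3 - <<'E'
from h import *
from bench import ctrl
s=ctrl.get_state(); print(s["time"],s["position"],s["grip_width"],s["ft_force"]); plan(s,[*(B+ey*.003),.115])
snap(ctrl,"b1",(195,155,315,295),4.2)
E
```

```text
2.475 [0.61531784 0.0500482  0.16500331] 0.0055662987104724984 [-0.03937771 -0.84209247  1.10158063]
R [[0.582, -0.813, -0.005], [-0.813, -0.582, -0.0], [-0.003, 0.004, -1.0]] shift units [-0.0095 -0.0154  0.1666] spin -0.0001
```

View pics/b1.png

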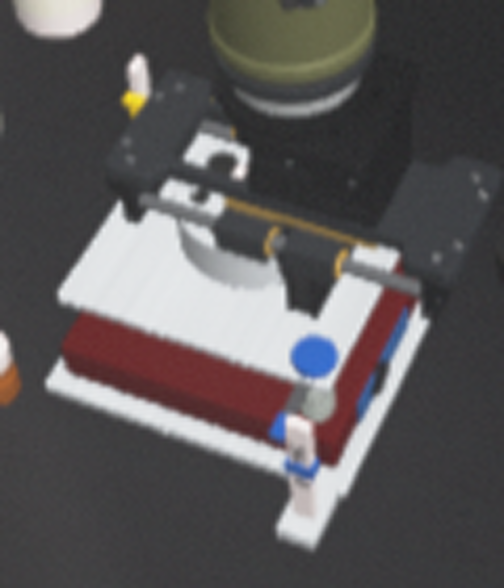

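The closed fingertips hang above the blue pad (pad at crop (314,356)), with pointer and clip in plain view. I'll lower to just above contact.

Emit:
{"name": "drive_tool", "arguments": {
  "rows": [
    [[-0.005, -0.01, 0.06, 0, 255], [-0.005, -0.012, 0.12, 0, 255], [-0.005, -0.012, 0.14, 0, 255], [-0.005, -0.012, 0.14, 0, 255]]
  ]
}}

```text
time: 3.02
position: [0.6187, 0.0536, 0.1248]
tool_rot: [2.793, -1.436, -0.002]
ft_force: [0.1, 0.5, 0.2]
grip_width: 0.007
```

Run:
```python
from h import *
from bench import ctrl
s=ctrl.get_state(); print(s["time"],s["position"],s["grip_width"],s["ft_force"]); plan(s,[*(B+ey*.003),.101])
```

```text
3.025 [0.61869399 0.05361517 0.12478732] 0.006958823524742196 [0.08060709 0.48167448 0.21590452]
R [[0.582, -0.813, -0.001], [-0.813, -0.582, -0.0], [-0.001, 0.001, -1.0]] shift units [-0.0068  0.0014  0.0793] spin -0.0001
```

Emit:
{"name": "drive_tool", "arguments": {
  "rows": [
    [[-0.003, 0, 0.015, 0, 255], [-0.005, 0, 0.027, 0, 255], [-0.005, 0, 0.038, 0, 255], [-0.005, 0, 0.048, 0, 255], [-0.005, 0, 0.058, 0, 255], [-0.005, 0, 0.066, 0, 255], [-0.005, 0, 0.07, 0, 255], [-0.005, 0, 0.07, 0, 255], [-0.005, 0, 0.07, 0, 255]]
  ]
}}

```text
time: 4.15
position: [0.6187, 0.055, 0.1054]
tool_rot: [-2.794, 1.436, -0.002]
ft_force: [-0.5, 0.5, 7.1]
grip_width: -0.001
```

Run:
```python
from h import *
from bench import ctrl
s=ctrl.get_state(); print(s["time"],s["position"],s["grip_width"],s["ft_force"]); plan(s,[*(B+ey*.003),.100])
d=snap(ctrl,"b2",(245,235,290,285),12)
im=d["img"].astype(int); sat=im[:,:,0]-im[:,:,2]
for r in range(254,274): print(r,sat[r,256:272], im[r,256:272,2])
```

```text
4.15 [0.61873491 0.05504543 0.10537704] -0.0006780133516239633 [-0.50688803  0.52345678  7.14725173]
R [[0.582, -0.813, 0.001], [-0.813, -0.582, -0.0], [0.001, -0.001, -1.0]] shift units [-0.0031  0.0043  0.0179] spin -0.0001
254 [-54 -59 -63 -64 -57 -17   7  -8  -7  -8 -23 -27 -14  -5  -2  -4] [ 98 103 107 111 108 101 116 207 229 227 205 162 152 152 158 157]
255 [-45 -45 -50 -54 -32  61  71  -5  -5  -5  -8 -11 -25 -28 -25 -26] [ 85  89  94  96 100  83 111 227 241 241 238 230 211 171 135 130]
256 [-40 -38 -43 -37  15 118 105  -2  -8  -7  -6  -5 -10 -37 -50 -59] [ 82  82  85  86  84  65  97 210 228 229 237 240 232 177 120 111]
257 [-39 -38 -39 -12  78 141 113   1 -11 -10  -9  -7  -9 -37 -56 -65] [ 84  80  81  79  69  58  89 188 204 205 218 227 226 173 117 108]
258 [-40 -38 -33  23 123 149 116   4 -10  -9 -11 -11 -13 -34 -56 -64] [ 79  82  82  76  60  53  86 182 194 196 196 203 211 169 116 108]
259 [-22 -27 -15  71 139 149 122  22  -7 -10 -11 -10 -13 -24 -42 -58] [ 96  95  84  68  54  53  79 165 189 193 193 195 205 178 111 102]
260 [  0  -7 -10  59 100 127 115  26  -5  -9  -9 -10 -12 -
[... 1065 characters left out ...]
 67  74  98 116 130 165 135 104  82  78  99 197 223]
269 [ 0  0  0  2  2  2  0  2 -6 -4  7 13 12 26  3  5] [ 61  63  63  61  62  66  76 107 177 142 123 134 154 161 219 225]
270 [ 0  0  2 -1  2  0  1 -1 -7 -8 -6 -5 -5  1  1  4] [ 61  61  60  64  60  63  61  84 165 170 151 140 158 199 223 224]
271 [  1   1   2   2   1   1   0   0  -7 -10  -8 -10  -9  -8   0   3] [ 61  61  59  61  59  61  62  80 156 188 181 174 180 212 222 226]
272 [  2   1   0   0   1   1   1  -1  -5 -11 -11 -10 -10 -10   0   5] [ 58  59  63  62  63  62  60  76 143 189 193 192 194 212 222 225]
273 [  3   1   3   1   2  -1   0   0  -4 -10 -10 -10 -10 -11  -2   4] [ 60  61  62  61  61  64  63  83 160 191 194 192 195 210 223 226]
```

View pics/b2.png

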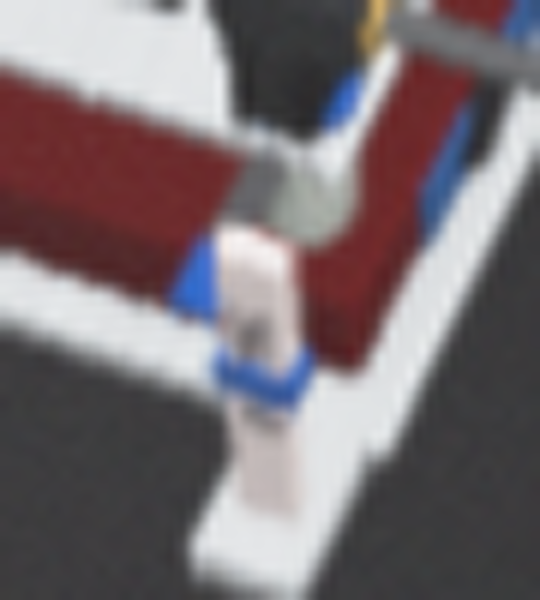

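Run:
```python
from h import *
from bench import ctrl
s=ctrl.get_state()
d0=np.load("scene0.npz");d=np.load("b2.npz")
R=Ro.from_rotvec(s["tool_rot"]).as_matrix(); p=s["position"]
for a in(-.015,.015):
  for b in(-.0095,.0095): print("tip corner",proj(d,p+R@[a,b,.014]).round(1))
for z in (89,83,76,75): print(z,[proj(d,M(x,130,z)).round(2).tolist() for x in(-79,-75,-71)],proj(d,M(-75,115,z)).round(2))
for q in(d0,d):
  m=(q["img"][:,:,0].astype(float)-q["img"][:,:,2]); w=np.clip(m[250:263,257:263]-20,0,None)
  yy,xx=np.mgrid[250:263,257:263]; print((w*yy).sum()/w.sum(),(w*xx).sum()/w.sum(),w.sum()/120)
  print(blobs(q,(245,225,290,275),"b"))
```

```text
tip corner [272.7 247.7]
tip corner [275.9 241.7]
tip corner [261.5 243.8]
tip corner [264.7 237.9]
89 [[261.87, 260.3], [260.34, 259.75], [258.81, 259.19]] [262.96 254.78]
83 [[261.99, 261.64], [260.47, 261.08], [258.94, 260.53]] [263.08 256.13]
76 [[262.13, 263.18], [260.61, 262.63], [259.1, 262.07]] [263.21 257.69]
75 [[262.15, 263.4], [260.63, 262.85], [259.12, 262.29]] [263.23 257.91]
256.57484348321003 260.9026750142288 14.641666666666667
[((np.float64(288.0), np.float64(236.5)), np.int32(6), (np.int64(287), np.int64(234), np.int64(3), np.int64(6))), ((np.float64(269.5), np.float64(239.63)), np.int32(70), (np.int64(265), np.int64(236), np.int64(10), np.int64(9))), ((np.float64(281.5), np.float64(249.5)), np.int32(4), (np.int64(281), np.int64(248), np.int64(2), np.int64(4))), ((np.float64(260.87), np.float64(256.8)), np.int32(15), (np.int64(259), np.int64(254), np.int64(4), np.int64(6))), ((np.float64(267.11), np.float64(266.33)), np.int32(9), (np.int64(264), np.int64(265), np.int64(7), np.int64(3)))]
258.2495575221239 261.01061946902655 14.125
[((np.float64(288.4), np.float64(235.8)), np.int32(5), (np.int64(288), np.int64(235), np.int64(2), np.int64(3))), ((np.float64(273.0), np.float64(242.71)), np.int32(7), (np.int64(272), np.int64(241), np.int64(3), np.int64(4))), ((np.float64(281.64), np.float64(249.0)), np.int32(11), (np.int64(280), np.int64(245), np.int64(4), np.int64(8))), ((np.float64(260.93), np.float64(258.2)), np.int32(15), (np.int64(259), np.int64(256), np.int64(4), np.int64(5))), ((np.float64(266.7), np.float64(266.2)), np.int32(10), (np.int64(263), np.int64(265), np.int64(8), np.int64(3)))]
```

Emit:
{"name": "drive_tool", "arguments": {
  "rows": [
    [[0, 0.004, 0.005, 0, 255], [0, 0.007, 0.01, 0, 255], [0, 0.007, 0.01, 0, 255]]
  ]
}}

```text
time: 4.58
position: [0.6185, 0.055, 0.1033]
tool_rot: [-2.791, 1.434, -0.006]
ft_force: [1.9, 1.0, 6.7]
grip_width: 0.004
```

```bash
cat >> h.py <<'E'
def cen(d,y0,y1,x0,x1,sg):
  m=sg*(d["img"][:,:,0].astype(float)-d["img"][:,:,2]); w=np.clip(m[y0:y1,x0:x1]-20,0,None)
  yy,xx=np.mgrid[y0:y1,x0:x1]; return round((w*yy).sum()/w.sum(),2),round((w*xx).sum()/w.sum(),2),round(w.sum()/120,2)
E
python3 - <<'E'
from h import *
from bench import ctrl
s=ctrl.get_state(); print(s["time"],s["position"],s["ft_force"]); plan(s,[*(B+ey*.003),.100])
d=snap(ctrl,"b3",(245,235,290,285),12)
print(cen(np.load("scene0.npz"),250,264,257,263,1),cen(np.load("b2.npz"),250,264,257,263,1),cen(d,250,264,257,263,1))
im=d["img"].astype(int); sat=im[:,:,0]-im[:,:,2]
for r in range(254,268): print(r,sat[r,256:272])
s=ctrl.get_state(); print(s["time"],s["position"],s["ft_force"])
E
```

```text
4.575 [0.6185473  0.05499852 0.1032596 ] [1.94617127 1.04463195 6.72244658]
R [[0.582, -0.813, 0.005], [-0.813, -0.582, 0.002], [0.002, -0.005, -1.0]] shift units [-0.0029  0.0038  0.0108] spin 0.0001
(np.float64(256.57), np.float64(260.9), np.float64(14.64)) (np.float64(258.25), np.float64(261.01), np.float64(14.12)) (np.float64(258.81), np.float64(261.12), np.float64(12.85))
254 [-54 -55 -62 -64 -61 -53 -13 -10  -6  -7 -11 -24 -14  -5  -4  -4]
255 [-44 -47 -51 -54 -53  -6  45  -5  -5  -5  -6 -11 -24 -28 -24 -25]
256 [-39 -41 -41 -42 -19  70  91  -4  -8  -8  -6  -6 -11 -36 -51 -55]
257 [-40 -39 -40 -35  22 121 112   0 -11 -11 -10  -8  -9 -36 -57 -64]
258 [-39 -39 -38 -12  78 140 117   4 -10 -11  -9 -11 -13 -35 -55 -65]
259 [-23 -27 -32  19 123 147 123  23  -9 -10 -11 -10 -13 -24 -42 -59]
260 [  0  -9 -13  48 130 143 125  35  -5 -11 -10 -10 -12 -18 -30 -47]
261 [  4   2   7  39  62  83 102  23  -4  -8  -6  -6 -12 -18 -29 -42]
262 [  5   5   5  12  14  17  41   3  -7  -4  -4  -6 -10 -18 -26 -41]
263 [  4   4   5   5   5   5  15  22   0  -4  -5  -7  -8  -9   1 -32]
264 [ 5  4  4  4  4  6 26 69 26  7  2 -3 -6 20 69 -5]
265 [ 6  5  7  5  4  7 43 86 67 76 60 22  6 66 99 12]
266 [  3   4   5   5   6   9  34  72  86 101  96  68  62 108  82  11]
267 [  1   1   2   2   3   7  16  39  50  67  87  96  98 102  56   7]
4.625 [0.618546   0.05500081 0.10329788] [1.68139098 1.90166444 6.59743896]
```

View pics/b3.png

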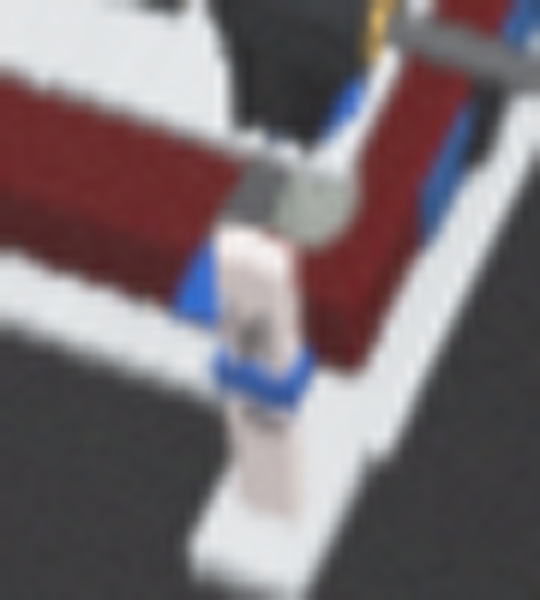

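Pointer and mark are clearly visible. Image and kinematics disagree by some mm on the press depth so far, so I'll cross-check with the plate's front edge.

```bash
cat >> h.py <<'E'
def edge(d,col,r0,r1):   # white->red lower boundary of plate along a column, subpixel (area method)
    c=d["img"][r0:r1,col,1].astype(float); lo,hi=np.percentile(c,8),np.percentile(c,80)
    k=np.argmax(c<(lo+hi)/2); 
    return r0+k-1+(c[k-1]-(lo+hi)/2)/(c[k-1]-c[k])
E
python3 - <<'E'
from h import *
D={n:np.load(n+".npz") for n in("scene0","b1","b2","b3")}
for c in(215,220,225,230,235,240,245,250):
    r=int(226+(c-210)*.33); 
    print(c,[round(edge(D[n],c,r-9,r+12),2) for n in D])
d=D["b3"]
for z in(85,75): print(z,[proj(d,M(x,90,z)).round(2).tolist() for x in(90,50,0,-50)])
E
```

```text
215 [np.float64(228.35), np.float64(228.36), np.float64(229.65), np.float64(229.91)]
220 [np.float64(229.95), np.float64(229.95), np.float64(231.37), np.float64(231.73)]
225 [np.float64(231.84), np.float64(231.8), np.float64(233.08), np.float64(233.51)]
230 [np.float64(233.85), np.float64(233.82), np.float64(237.55), np.float64(232.48)]
235 [np.float64(235.31), np.float64(235.32), np.float64(236.62), np.float64(236.9)]
240 [np.float64(236.86), np.float64(236.85), np.float64(238.34), np.float64(238.68)]
245 [np.float64(238.72), np.float64(238.72), np.float64(240.09), np.float64(240.48)]
250 [np.float64(240.81), np.float64(240.8), np.float64(235.54), np.float64(236.0)]
85 [[208.32, 226.88], [222.13, 231.74], [239.82, 237.96], [258.01, 244.36]]
75 [[208.93, 229.2], [222.63, 234.05], [240.19, 240.26], [258.23, 246.63]]
```

The plate edge, pointer shift and force (6.7 N) agree on about 7.6 mm of press, so the tips are about 4 mm short of nominal. Continuing, 4.5 mm lower.

Emit:
{"name": "drive_tool", "arguments": {
  "rows": [
    [[0, 0.004, 0.005, 0, 255], [0, 0.005, 0.01, 0, 255], [0, 0.005, 0.015, 0, 255], [0, 0.005, 0.015, 0, 255], [0, 0.005, 0.015, 0, 255]]
  ]
}}

```text
time: 5.25
position: [0.6184, 0.0549, 0.0996]
tool_rot: [-2.789, 1.432, -0.009]
ft_force: [2.1, 2.5, 7.4]
grip_width: 0.007
```

```bash
cat >> h.py <<'E'
def gauge_b(d):
    d0=np.load("scene0.npz"); e=[]
    for c in(215,220,225,235,240,245):
        r=int(226+(c-210)*.33); e.append(edge(d,c,r-9,r+12)-edge(d0,c,r-9,r+12))
    e=np.median(e); th_=e/.21/165; print("edge px",round(e,2),"press~",round((e/.21+165*th_**2/2*1.8)*150/165,1)); 
def show(d,rows,cols,ch):
    im=d["img"].astype(int); sat=ch*(im[:,:,0]-im[:,:,2])
    for r in range(*rows): print(r,sat[r,cols[0]:cols[1]])
E
python3 - <<'E'
from h import *
from bench import ctrl
s=ctrl.get_state(); print(s["time"],s["position"],s["ft_force"]); plan(s,[*(B+ey*.003),.100])
d=snap(ctrl,"b4",(245,235,290,285),12)
for n in("b2","b3","b4"): gauge_b(np.load(n+".npz"))
show(d,(254,270),(256,272),1)
E
```

```text
5.25 [0.61841249 0.05493491 0.09961418] [2.10903778 2.45334222 7.38069307]
R [[0.583, -0.813, 0.008], [-0.813, -0.583, 0.003], [0.002, -0.008, -1.0]] shift units [-0.0028  0.0032 -0.0013] spin 0.0002
edge px 1.34 press~ 6.0
edge px 1.72 press~ 7.8
edge px 2.28 press~ 10.5
254 [-53 -58 -63 -63 -62 -62 -36 -14  -8  -6 -11 -25 -15  -5  -3  -5]
255 [-42 -46 -49 -53 -58 -51 -10  -8  -5  -5  -7 -11 -24 -28 -25 -27]
256 [-39 -40 -41 -44 -39   5  66  -6  -8  -8  -6  -6 -10 -36 -51 -57]
257 [-39 -40 -41 -38 -14  76 105   0 -10 -10  -9  -8  -9 -37 -56 -65]
258 [-38 -40 -37 -33  22 123 114   3  -9 -10 -10 -10 -13 -36 -55 -64]
259 [-23 -26 -35 -12  80 142 121  23  -7 -10  -9 -11 -11 -24 -41 -58]
260 [  2  -8 -16  22 122 148 127  38  -5 -10 -10 -10 -12 -19 -32 -45]
261 [  4   3   7  53 125 146 129  50  -3  -7  -6  -9 -11 -17 -28 -43]
262 [  5   4   6  35  64  91  94  39   0  -4  -5  -7 -10 -17 -26 -39]
263 [  4   4   5   9  15  21  41  36   3  -5  -4  -5  -9 -10   2 -32]
264 [ 4  4  4  4  5  7 38 72 27  7  2 -4 -6 19 71 -5]
265 [  6   6   7   4   4   7  44  87  68  76  62  22   5  64 100  12]
266 [  4   5   5   5   7  10  34  72  87 100  97  69  62 107  83  12]
267 [  0   2   3   2   3   6  18  39  51  67  87  97  99 103  56   6]
268 [ 2  3  0  0  3  4  6 12  6 15 38 66 73 67 17  6]
269 [-1  1 -1  3  1  2  2  1 -7 -3  6 14 11 25  3  4]
```

View pics/b4.png

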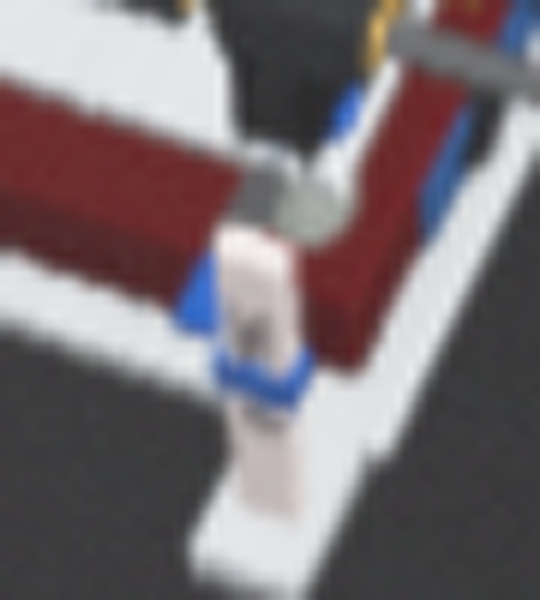

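Emit:
{"name": "drive_tool", "arguments": {
  "rows": [
    [[0, 0.003, 0.004, 0, 255], [0, 0.003, 0.008, 0, 255], [0, 0.003, 0.0125, 0, 255], [0, 0.003, 0.0125, 0, 255], [0, 0.003, 0.0125, 0, 255]]
  ]
}}

```text
time: 5.92
position: [0.6183, 0.0548, 0.0964]
tool_rot: [-2.789, 1.432, -0.01]
ft_force: [2.4, 3.7, 9.1]
grip_width: 0.005
```

Run:
```python
from h import *
from bench import ctrl
s=ctrl.get_state(); print(s["time"],s["position"],s["ft_force"]); plan(s,[*(B+ey*.003),.100])
d=snap(ctrl,"b5",(245,235,290,285),12)
gauge_b(d)
show(d,(256,270),(256,272),1)
```

```text
5.925 [0.61831009 0.05482054 0.09638687] [2.44600487 3.67295916 9.10507707]
R [[0.583, -0.813, 0.009], [-0.813, -0.583, 0.003], [0.003, -0.009, -1.0]] shift units [-0.0029  0.0026 -0.0121] spin 0.0002
edge px 2.74 press~ 12.7
256 [-39 -38 -41 -43 -45 -36   6 -11  -8  -6  -7  -6 -11 -37 -52 -57]
257 [-37 -38 -38 -38 -35  19  78  -2  -9 -10  -9  -7  -9 -36 -56 -65]
258 [-39 -38 -40 -38 -12  80 109   2 -10 -10  -8 -10 -13 -35 -56 -64]
259 [-23 -26 -35 -30  24 124 120  23  -6 -10 -11 -11 -13 -25 -41 -58]
260 [  1  -8 -17  -2  80 143 127  36  -3  -9 -10  -9 -12 -19 -31 -45]
261 [  4   3   5  33 117 147 132  57   0  -8  -6  -9 -11 -19 -29 -40]
262 [  5   4   6  36  84 119 131  64   3  -4  -2  -7  -9 -17 -25 -38]
263 [  4   4   6  14  20  49  95  65   4  -4  -5  -7 -10 -10   0 -33]
264 [ 5  5  4  5  6 15 52 86 28  8  2 -4 -7 19 70 -4]
265 [ 5  6  6  4  4  7 45 89 66 76 63 22  6 66 99 11]
266 [  3   3   4   4   6   9  34  72  88 101  95  70  62 107  83  12]
267 [  1   2   4   2   4   7  16  38  49  69  88  95 100 103  56   7]
268 [ 1  2  1  1  2  3  6 13  6 15 37 66 74 67 19  5]
269 [ 1  2  2  2  0  1  2  0 -7 -4  7 15 12 24  4  4]
```

View pics/b5.png

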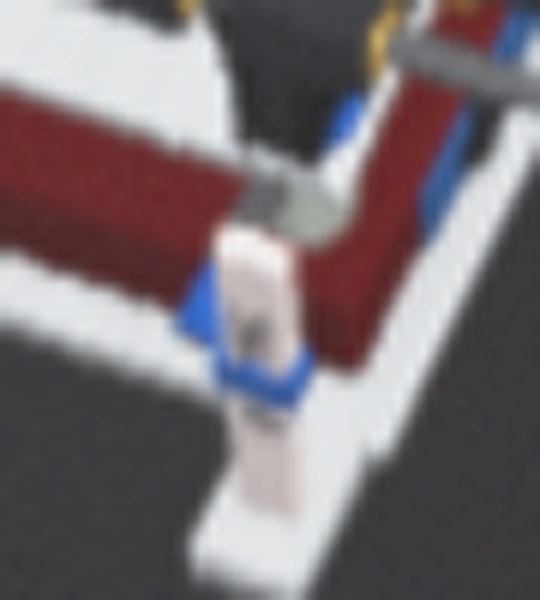

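Emit:
{"name": "drive_tool", "arguments": {
  "rows": [
    [[0, 0.002, 0.004, 0, 255], [0, 0.002, 0.008, 0, 255], [0, 0.002, 0.01, 0, 255], [0, 0.002, 0.01, 0, 255]]
  ]
}}

```text
time: 6.48
position: [0.6182, 0.0547, 0.0937]
tool_rot: [-2.788, 1.431, -0.011]
ft_force: [4.6, 4.0, 9.7]
grip_width: 0.006
```

Run:
```python
from h import *
from bench import ctrl
s=ctrl.get_state(); print(s["time"],s["position"],s["ft_force"]); plan(s,[*(B+ey*.003),.100])
d=snap(ctrl,"b6",(245,235,290,285),12)
gauge_b(d)
show(d,(256,270),(256,272),1)
# kinematic model of the pointer-end bottom edge & plate edge vs press
d0=np.load("scene0.npz")
for p in (0,6,8,10.5,12.7,14,15,16):
    t=np.arcsin(p/150); f=lambda x,L,h: M(x,-75+L*np.cos(t)+h*np.sin(t),89-L*np.sin(t)+h*np.cos(t))
    a=proj(d0,f(-73,205,-1.5)); b=proj(d0,f(20,165,-4)); c=proj(d0,f(30,165,-4))
    sl=(c-b); 
    print(p,"ptr end",a.round(2),"plate edge row at col 235",(b+sl*(235-b[0])/sl[0])[1].round(2))
```

```text
6.475 [0.61817647 0.05472446 0.09371836] [4.62510475 3.98163649 9.72307133]
R [[0.583, -0.812, 0.01], [-0.813, -0.583, 0.003], [0.003, -0.01, -1.0]] shift units [-0.0028  0.002  -0.021 ] spin 0.0003
edge px -10.24 press~ -32.5
256 [-39 -39 -39 -44 -47 -47 -20 -13  -8  -8  -7  -6 -10 -36 -50 -58]
257 [-39 -38 -38 -39 -40  -9  50  -6 -12 -11  -8  -7  -9 -35 -57 -64]
258 [-37 -37 -37 -38 -23  49  98   2 -10 -10 -10 -11 -12 -35 -54 -63]
259 [-24 -27 -36 -37   4 112 119  23  -7 -10 -10 -11 -11 -24 -41 -61]
260 [  1  -7 -19 -15  51 139 128  37  -2  -9 -10  -9 -13 -19 -30 -45]
261 [  4   3   3  12 104 147 134  57   2  -7  -6  -8 -10 -18 -29 -41]
262 [  4   5   7  34 118 148 135  64   1  -4  -3  -7 -10 -17 -25 -39]
263 [  4   5   5  29  73 103 121  66   4  -5  -4  -7  -9 -10   2 -32]
264 [ 4  5  5  9 18 40 87 94 27  7  2 -5 -6 19 70 -4]
265 [ 5  5  5  5  4 14 56 94 67 76 60 24  5 65 99 12]
266 [  4   3   5   5   4  11  35  72  89 100  94  69  62 107  85  12]
267 [  1   1   4   2   4   7  18  39  51  68  89  95  97 102  55   7]
268 [ 1  1  3  3  2  2  6 12  5 16 39 66 75 67 18  5]
269 [ 0  2  2  1  0  1  2  2 -8 -2  7 14 13 26  4  4]
0 ptr end [259.6 259.8] plate edge row at col 235 236.27
6 ptr end [259.82 261.55] plate edge row at col 235 237.58
8 ptr end [259.91 262.1 ] plate edge row at col 235 238.0
10.5 ptr end [260.02 262.77] plate edge row at col 235 238.5
12.7 ptr end [260.13 263.34] plate edge row at col 235 238.92
14 ptr end [260.2  263.67] plate edge row at col 235 239.17
15 ptr end [260.25 263.92] plate edge row at col 235 239.35
16 ptr end [260.31 264.16] plate edge row at col 235 239.53
```

View pics/b6.png

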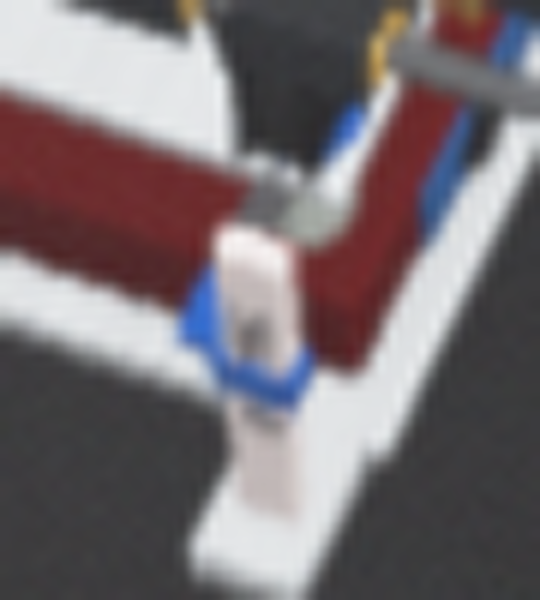

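Run:
```python
from h import *
N=["scene0","b2","b3","b4","b5","b6"]
D={n:np.load(n+".npz")["img"].astype(float) for n in N}
# plate white / red boundary by R-G fraction area method, window below the plate edge
for c in(218,222,226,232,236,240,244):
    out=[]
    r=int(round(228.4+(c-215)*.345))
    for n in N:
        g=D[n][r-5:r+9,c,1]; hi=np.median(D[n][r-7:r-3,c,1]); lo=g[-3:].mean(); 
        a=np.clip((g-lo)/(hi-lo),0,1); out.append(r-5.5+a.sum())
    print(c,[round(o-out[0],2) for o in out], round(hi),round(lo))
```

```text
218 [np.float64(0.0), np.float64(1.3), np.float64(1.59), np.float64(2.32), np.float64(2.92), np.float64(3.5)] 231 45
222 [np.float64(0.0), np.float64(1.28), np.float64(1.81), np.float64(2.32), np.float64(3.19), np.float64(3.31)] 228 45
226 [np.float64(0.0), np.float64(1.31), np.float64(1.69), np.float64(2.27), np.float64(2.78), np.float64(3.17)] 230 44
232 [np.float64(0.0), np.float64(1.56), np.float64(1.58), np.float64(2.52), np.float64(2.83), np.float64(3.38)] 198 45
236 [np.float64(0.0), np.float64(1.15), np.float64(1.61), np.float64(2.13), np.float64(2.69), np.float64(3.12)] 231 46
240 [np.float64(0.0), np.float64(1.45), np.float64(1.82), np.float64(2.49), np.float64(2.92), np.float64(3.44)] 230 46
244 [np.float64(0.0), np.float64(1.42), np.float64(1.86), np.float64(2.38), np.float64(2.96), np.float64(3.33)] 230 45
```

Estimates now put the blue pointer 20–21 mm down, against a mark about 20.5–21 mm below rest. The pointer end appears level with the clip or up to 2 mm above it. I'll nudge it 0.6 mm and hold for over a second.

Emit:
{"name": "drive_tool", "arguments": {
  "rows": [
    [[0, 0.001, 0.002, 0, 255], [0, 0.001, 0.002, 0, 255], [0, 0.001, 0.002, 0, 255], [0, 0.001, 0.002, 0, 255], [0, 0.001, 0.002, 0, 255], [0, 0.001, 0.002, 0, 255], [0, 0.001, 0.002, 0, 255], [0, 0.001, 0.002, 0, 255], [0, 0.001, 0.002, 0, 255]]
  ]
}}

```text
time: 7.65
position: [0.6181, 0.0547, 0.0933]
tool_rot: [-2.788, 1.431, -0.012]
ft_force: [4.3, 3.8, 10.3]
grip_width: 0.004
```

Run:
```python
from h import *
from bench import ctrl
s=ctrl.get_state(); print(s["time"],s["position"],s["ft_force"])
d=snap(ctrl,"b7",(245,235,290,285),12)
show(d,(258,268),(256,272),1)
cv2.imwrite("pics/b7f.png",cv2.resize(d["img"][155:295,195:315],None,fx=4.2,fy=4.2,interpolation=cv2.INTER_CUBIC))
```

```text
7.65 [0.61814013 0.05468363 0.0932991 ] [ 4.33657104  3.81049765 10.31756998]
258 [-40 -37 -38 -38 -23  49  98   3 -10 -10 -10 -11 -13 -34 -55 -64]
259 [-24 -25 -34 -37   5 113 119  23  -7 -10 -10 -10 -12 -24 -41 -58]
260 [  1  -7 -17 -15  50 140 127  38  -4 -11 -10 -10 -10 -18 -30 -45]
261 [  4   3   3  11 105 148 134  58   1  -9  -6  -8 -12 -19 -27 -40]
262 [  4   6   7  35 118 145 136  64   1  -5  -5  -7 -11 -18 -26 -38]
263 [  5   5   6  37  69 101 122  70   6  -5  -5  -7  -8  -9   1 -30]
264 [ 4  4  4 12 17 39 88 96 28  8  2 -4 -6 19 70 -4]
265 [  5   6   6   5   5  14  56  94  66  75  61  23   8  65 100  10]
266 [  3   3   6   5   6  11  35  72  87  99  93  69  62 106  83  12]
267 [  1   2   1   4   3   6  16  38  52  69  88  95 100 103  55   7]
```

View pics/b7.png

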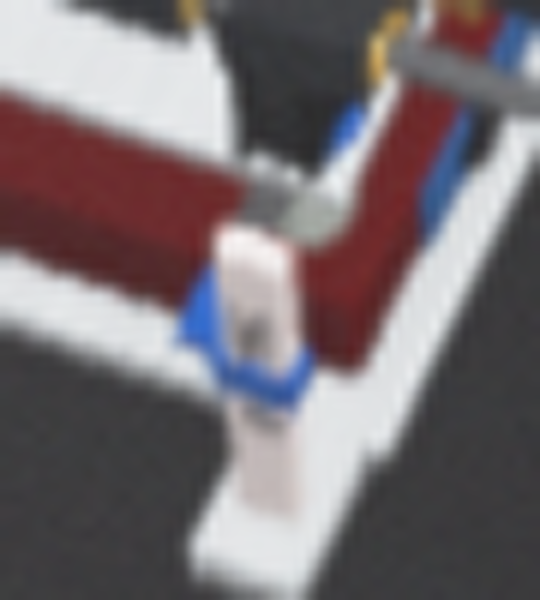

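View pics/b7f.png

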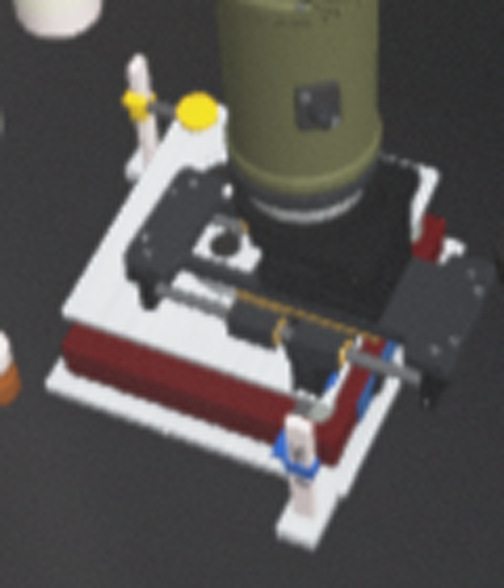

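The blue pointer end is level with the clip: its lower edge at (261,263.5) sits where the clip's centre line extends. It has held for 1.1 s, so I'll release slowly.

Emit:
{"name": "drive_tool", "arguments": {
  "rows": [
    [[0, 0, -0.015, 0, 255], [0, 0, -0.035, 0, 255], [0, 0, -0.06, 0, 255], [0, 0, -0.09, 0, 255], [0, 0, -0.14, 0, 255], [0, 0, -0.2, 0, 255], [0, 0, -0.3, 0, 255], [0, 0, -0.35, 0, 255], [0, 0, -0.35, 0, 255]]
  ]
}}

```text
time: 8.82
position: [0.6145, 0.0518, 0.196]
tool_rot: [-2.793, 1.436, -0.003]
ft_force: [-0.3, 0.7, -0.3]
grip_width: 0.002
```

Run:
```python
from h import *
from bench import ctrl
s=ctrl.get_state(); print(s["time"],s["position"],s["ft_force"])
plan(s,[*(Y+ex*.005),s["position"][2]])
d=snap(ctrl,"b8",(195,155,315,295),4.2)
print(cen(np.load("scene0.npz"),250,264,257,263,1),cen(d,250,264,257,263,1))
```

```text
8.825 [0.61448078 0.05183241 0.19601141] [-0.31423883  0.71883523 -0.28966186]
R [[0.582, -0.813, 0.002], [-0.813, -0.582, -0.0], [0.002, -0.002, -1.0]] shift units [ 5.146e-01  4.975e-01 -1.000e-04] spin -0.0002
(np.float64(256.57), np.float64(260.9), np.float64(14.64)) (np.float64(256.47), np.float64(260.93), np.float64(14.09))
```

View pics/b8.png

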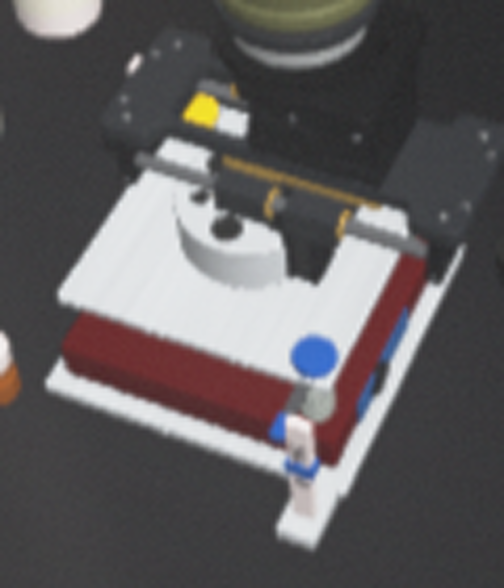

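Run:
```python
from h import *
d=np.load("top0.npz"); d2=np.load("scene0.npz")
print("bottle base top view",onz(d,(392,212),0).round(3)," cap",onz(d,(409,197),.18).round(3)," scene base",onz(d2,(208,155),0).round(3),"cap",onz(d2,(200,114),.18).round(3))
b=onz(d,(409,197),.18)[:2]-Y-ex*.005; print("rel yellow pad along ex,ey",ex@b,ey@b)
```

```text
bottle base top view [ 0.573 -0.395  0.   ]  cap [ 0.581 -0.399  0.18 ]  scene base [ 0.583 -0.411 -0.   ] cap [ 0.587 -0.39   0.18 ]
rel yellow pad along ex,ey 0.19283112384253917 -0.14042101440042173
```

Emit:
{"name": "drive_tool", "arguments": {
  "rows": [
    [[0.06, 0.06, 0, 0, 255], [0.18, 0.175, 0, 0, 255], [0.31, 0.3, 0, 0, 255], [0.43, 0.42, 0, 0, 255], [0.515, 0.497, 0, 0, 255], [0.515, 0.497, 0.08, 0, 255], [0.515, 0.497, 0.18, 0, 255], [0.515, 0.497, 0.22, 0, 255], [0.515, 0.497, 0.22, 0, 255], [0.515, 0.497, 0.22, 0, 255]]
  ]
}}

```text
time: 10.12
position: [0.5832, -0.1605, 0.1296]
tool_rot: [-2.794, 1.436, -0.002]
ft_force: [-0.4, 0.2, 0.4]
grip_width: 0.004
```

Run:
```python
from h import *
from bench import ctrl
s=ctrl.get_state(); print(s["time"],s["position"],s["ft_force"])
plan(s,[*(Y+ex*.005),.115])
d=snap(ctrl,"y1",(195,155,315,295),4.2)
print(cen(np.load("scene0.npz"),174,187,222,232,-1),cen(d,174,187,222,232,-1))
```

```text
10.125 [ 0.5831965  -0.16051956  0.12962444] [-0.37824489  0.21171275  0.42375708]
R [[0.582, -0.813, 0.001], [-0.813, -0.582, -0.0], [0.001, -0.001, -1.0]] shift units [-0.0005  0.0009  0.0487] spin -0.0
(np.float64(179.51), np.float64(227.21), np.float64(36.91)) (np.float64(179.51), np.float64(227.2), np.float64(37.54))
```

View pics/y1.png

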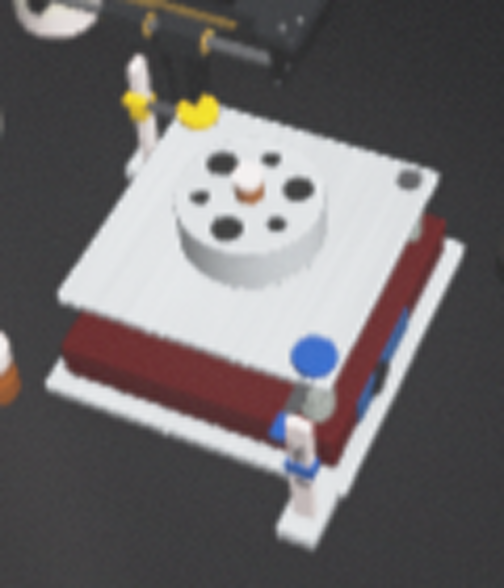

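View is clear: tips over the yellow pad (198,112), pointer end at (137,103). I'll start pressing.

Emit:
{"name": "drive_tool", "arguments": {
  "rows": [
    [[0, 0, 0.02, 0, 255], [0, 0, 0.04, 0, 255], [0, 0, 0.05, 0, 255], [0, 0, 0.06, 0, 255], [0, 0, 0.07, 0, 255], [0, 0, 0.08, 0, 255], [0, 0, 0.08, 0, 255], [0, 0, 0.08, 0, 255]]
  ]
}}

```text
time: 11.18
position: [0.5829, -0.1605, 0.1055]
tool_rot: [-2.794, 1.436, -0.001]
ft_force: [-2.3, 0.2, 5.8]
grip_width: 0.008
```

```bash
cat >> h.py <<'E'
def fe(im,c):
    r=int(round(228.4+(c-215)*.345)); g=im[r-5:r+9,c,1].astype(float); hi=np.median(im[r-7:r-3,c,1]); lo=g[-3:].mean()
    return r-5.5+np.clip((g-lo)/(hi-lo),0,1).sum()
def gauge_y(d):
    d0=np.load("scene0.npz"); out=[]
    for c in(214,218,222,226,232,236,240,244):
        e=fe(d["img"],c)-fe(d0["img"],c)
        # model: row shift at column c for press p
        def row(p):
            t=np.arcsin(p/150); f=lambda L:M(-75+L*np.cos(t)-4*np.sin(t),90,89-L*np.sin(t)-4*np.cos(t))
            a,b=proj(d0,f(165)),proj(d0,f(60)); return a[1]+(b-a)[1]*(c-a[0])/(b-a)[0]
        k=(row(14)-row(0))/14; out.append((c,round(e,2),round(e/k,1)))
    print("gauge",[(int(a),float(b),float(q)) for a,b,q in out],"median press",np.median([o[2] for o in out]))
E
cat > yl.py <<'E'
from h import *
from bench import ctrl
import sys
n=sys.argv[1]
s=ctrl.get_state(); print(s["time"],s["position"],s["ft_force"],s["tool_rot"])
d=snap(ctrl,n,(208,160,253,205),13)
gauge_y(d); show(d,(172,192),(220,236),-1)
E
python3 yl.py y2
```

```text
11.175 [ 0.58288285 -0.16053879  0.10545191] [-2.26416439  0.17641101  5.79968278] [-2.79406701e+00  1.43620426e+00 -1.33609542e-03]
gauge [(214, 1.29, 6.1), (218, 1.1, 5.6), (222, 1.08, 6.0), (226, 0.77, 4.7), (232, 0.58, 4.1), (236, 0.68, 5.4), (240, 0.74, 6.7), (244, 0.55, 5.9)] median press 5.75
172 [-2 -2 -3 -1  1  5 11 10  9  8  2 -1 -2 -1 -2 -2]
173 [-2 -3  0  0 -1  5  9 12  7 10  5  1 -3 -1 -1 -2]
174 [ 0  0 -1 -1 -1  5  9 12  6  8  6  0 -1 -1 -2 -1]
175 [ 1  0 -1  1 -1  3 11 11  7  8  5  2 -1 -2 -1 -2]
176 [-1  0 -1 -2 -1  2  8  9  8  8  7 15  2 -1 -3  0]
177 [-1  0  0 -1  0  1  9 13  8  9 21 83 22 -2 -3 -3]
178 [  1   0  -2  -1   3  32  54  48  20  20  66 136  40  -1   0  -2]
179 [ -1   1  -1  -2  30 126 146 126  93  90 133 153  50   4  -2  -1]
180 [ -1  -2  -2   4  59 169 186 183 164 160 150  91  23   1   0   0]
181 [ -1  -2  -3   3  53 151 173 177 183 176  79  23   3  -4  -2  -2]
182 [ -1  -3  -4   0  20  75 122 143 159 137  25   1  -2  -2  -2   0]
183 [ -2  -2  -2  -2   1  16  58  74 102  87  14   6   0  -2  -2  -2]
184 [-1 -2  0 -1 -2  3 13 20 33 32 11 11  3 -2 -2 -2]
185 [-1 -1 -1 -2 -2 -2  0  4 10 12  8 10  3 -2 -3 -1]
186 [-1 -1 -1  0  0 -1 -2  2 10 11  7  9  6 -1 -2 -5]
187 [-1 -1 -2  1 -2  0 -2  2  9 11  6 10  6  0 -2 -5]
188 [-1  0  0  0  0 -1  0  2  7 10  8  8  8  0 -6 -4]
189 [-1 -1  0  0 -1 -2 -1  0  5  9  9  8  8 -2 -5 -4]
190 [ 0 -2 -2 -2 -3  0 -1 -2  1  8 10  7  6 -4 -4 -3]
191 [-3 -1 -1 -1 -2  0 -3 -6 -1  8 10  6  0 -3 -3 -4]
```

View pics/y2.png

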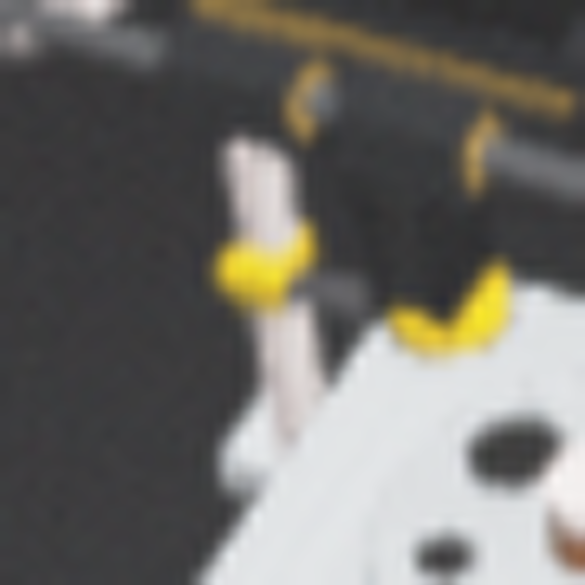

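Emit:
{"name": "drive_tool", "arguments": {
  "rows": [
    [[0, 0, 0.006, 0, 255], [0, 0, 0.012, 0, 255], [0, 0, 0.017, 0, 255], [0, 0, 0.017, 0, 255], [0, 0, 0.017, 0, 255]]
  ]
}}

```text
time: 11.85
position: [0.583, -0.1605, 0.1008]
tool_rot: [-2.794, 1.436, -0.002]
ft_force: [-1.7, 0.4, 8.3]
grip_width: 0.003
```

```bash
python3 yl.py y3
```

```text
11.85 [ 0.58303599 -0.16050912  0.10078201] [-1.69003817  0.3574749   8.32904127] [-2.79408525e+00  1.43610549e+00 -1.85452821e-03]
gauge [(214, 1.93, 9.0), (218, 1.98, 10.0), (222, 1.79, 9.9), (226, 1.56, 9.5), (232, 1.56, 11.0), (236, 1.14, 9.1), (240, 1.05, 9.6), (244, 0.99, 10.6)] median press 9.75
172 [-1 -2 -2  0  0  3  6  4  1  3  3 16  1  0 -2 -2]
173 [-1 -2 -2 -2  0  6  8  9  9  8  3  1 -2 -3 -2 -5]
174 [ 1 -1 -4 -2  0  3 10 11  9 10  4  0 -1 -3 -3 -2]
175 [-1 -1 -1 -1  0  4  9 10  8  9  5 -1 -1 -2  0 -3]
176 [-1  0  0 -3  0  2  9  9  7  9  8 15  2 -2 -2 -2]
177 [ 1 -1 -1  0 -3  2  5  8  9  9 22 83 25 -2 -3 -2]
178 [ -1   0  -2   0   0   0   8   9  11  16  65 137  40  -2  -2  -4]
179 [ -2  -1  -2  -1   0  16  43  23  23  45 121 155  51   1   0  -2]
180 [ -3  -2  -1   1   7  69 147 111  93 105 161 136  37   0  -3   0]
181 [ -2  -3  -1  -3  26 129 184 178 162 165 176  84  14  -2  -2   0]
182 [ -2  -3   0  -2  28 133 174 187 184 185 134  31  -1  -2  -3  -3]
183 [ -3  -1  -2  -1  14  78 107 132 143 149  62   6  -2  -4  -2  -3]
184 [-1 -1 -2 -1  0 19 33 36 42 63 37  6 -1 -2 -3 -1]
185 [ 0 -1 -2 -3 -2 -2  4  7 12 21 19  8  2 -2 -3 -3]
186 [-1  0  0 -1 -2  0  0  2  9 11  9 10  6  0 -2 -3]
187 [-1 -3 -2 -3 -1 -2 -1  3  8 10  8  8  6  1 -2 -4]
188 [-1 -2 -2 -1  0 -2 -1  1  7 11  7  8  7  0 -3 -6]
189 [ 0 -2 -1  0 -1 -1  0  1  5 10  7  8  9  1 -4 -6]
190 [-2 -3 -2 -1 -1  0 -2 -2  1  9 11  7 10  1 -6 -5]
191 [-3 -1 -1  0 -2 -1 -3 -4 -1  8 11  7  6 -2 -5 -5]
```

View pics/y3.png

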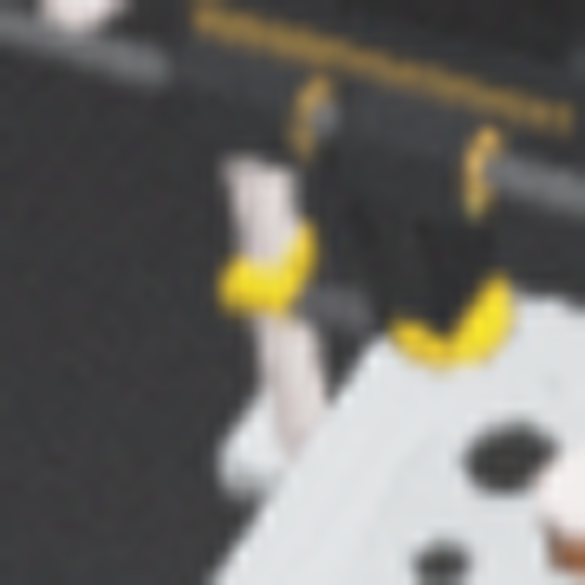

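Emit:
{"name": "drive_tool", "arguments": {
  "rows": [
    [[0, 0, 0.005, 0, 255], [0, 0, 0.01, 0, 255], [0, 0, 0.01, 0, 255], [0, 0, 0.01, 0, 255]]
  ]
}}

```text
time: 12.4
position: [0.5831, -0.1603, 0.098]
tool_rot: [-2.794, 1.436, -0.002]
ft_force: [-3.0, 2.6, 9.5]
grip_width: 0.003
```

```bash
python3 yl.py y4
python3 - <<'E'
from h import *
d=np.load("scene0.npz")
for p in(9.75,12,13,13.5,14.5):
    t=np.arcsin(p/150); f=lambda y,L,h: M(-75+L*np.cos(t)+h*np.sin(t),y,89-L*np.sin(t)+h*np.cos(t))
    print(p,"ptr near side y=-71: tip",proj(d,f(-71,205,0)).round(2),"10mm back",proj(d,f(-71,195,0)).round(2),"20mm",proj(d,f(-71,185,0)).round(2), "far y=-79 tip",proj(d,f(-79,205,0)).round(2))
for z in(69,71): print("clip side face",z,[proj(d,M(x,-80,z)).round(2).tolist() for x in(122.8,127,131.2)])
E
```

```text
12.4 [ 0.58308933 -0.16033055  0.09799697] [-3.00946906  2.62302013  9.4848337 ] [-2.79406190e+00  1.43590152e+00 -1.88238586e-03]
gauge [(214, 2.82, 13.2), (218, 2.35, 11.9), (222, 2.22, 12.2), (226, 1.97, 11.9), (232, 1.6, 11.3), (236, 1.37, 10.9), (240, 1.46, 13.4), (244, 1.44, 15.4)] median press 12.05
172 [ 1  0 -1 -1 -1 -1  0  1  1 -1 12 48 25  3 -1 -3]
173 [ 1 -2 -3 -3 -2  4  7  6  6  3  1  9  4  1 -1 -3]
174 [-2 -1 -2 -1 -2  3 10 10  9  9  3  0 -3 -1 -2 -3]
175 [ 0 -1 -1 -2 -1  1  9 11  7 10  5  0 -1 -2 -3 -2]
176 [ 0  0 -2 -1  0  3  8  9  7  9  7 16  1 -4 -1 -1]
177 [-2 -3  0 -1 -1  0  7  9  9  7 21 84 24 -1 -1 -1]
178 [ -1   0  -2   0   0   1   4  10  11  16  66 136  41  -1  -2  -2]
179 [ -1   0  -1   0  -1   2  16  13  15  44 122 155  51   3  -1  -1]
180 [  1  -2  -2  -2  -1  30  99  51  33  95 154 137  37   2  -1  -2]
181 [ -3  -1  -2  -2   6  72 166 130 109 154 167 104  17  -1  -1  -1]
182 [ -1  -2  -2  -2  20 114 185 182 179 185 173  71   7  -1  -2  -2]
183 [ -1  -1  -1  -2  14  93 160 172 181 182 134  32   0  -2  -2  -3]
184 [ -2  -2  -3  -2   2  38  81 103 125 128  63
[... 452 characters left out ...]
ack [228.   183.39] 20mm [231.1  184.21] far y=-79 tip [226.24 180.68]
12 ptr near side y=-71: tip [225.12 183.34] 10mm back [228.18 184.11] 20mm [231.27 184.9 ] far y=-79 tip [226.44 181.45]
13 ptr near side y=-71: tip [225.21 183.68] 10mm back [228.27 184.44] 20mm [231.35 185.2 ] far y=-79 tip [226.53 181.79]
13.5 ptr near side y=-71: tip [225.26 183.85] 10mm back [228.32 184.6 ] 20mm [231.39 185.36] far y=-79 tip [226.58 181.96]
14.5 ptr near side y=-71: tip [225.36 184.19] 10mm back [228.41 184.92] 20mm [231.47 185.67] far y=-79 tip [226.68 182.3 ]
clip side face 69 [[228.77, 182.71], [227.48, 182.3], [226.18, 181.9]]
clip side face 71 [[228.69, 182.23], [227.4, 181.82], [226.1, 181.42]]
```

View pics/y4.png

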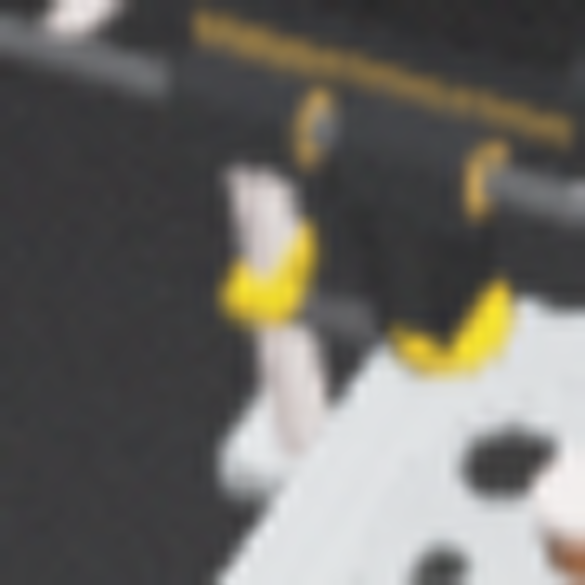

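The yellow pointer is about 16.7 mm down, and its mark is about 18.5–19 mm below rest. Final 1.5 mm, then hold.

Emit:
{"name": "drive_tool", "arguments": {
  "rows": [
    [[0, 0, 0.003, 0, 255], [0, 0, 0.005, 0, 255], [0, 0, 0.005, 0, 255], [0, 0, 0.005, 0, 255], [0, 0, 0.005, 0, 255]]
  ]
}}

```text
time: 13.08
position: [0.5831, -0.1603, 0.0966]
tool_rot: [-2.794, 1.436, -0.002]
ft_force: [-3.2, 1.8, 9.4]
grip_width: 0.007
```

```bash
python3 yl.py y5
```

```text
13.075 [ 0.58308714 -0.16029566  0.09664215] [-3.22892958  1.75768456  9.43059816] [-2.79408029e+00  1.43593006e+00 -1.90579104e-03]
gauge [(214, 2.74, 12.8), (218, 2.52, 12.8), (222, 2.43, 13.4), (226, 2.18, 13.2), (232, 1.69, 12.0), (236, 1.62, 12.9), (240, 1.55, 14.2), (244, 1.32, 14.2)] median press 13.05
172 [-3 -2 -2 -2 -3 -2 -1 -2 -1 -2 16 57 29  1 -4 -3]
173 [ 0  0 -2 -3 -1  3  5  3  2  1  2 23 14 -1 -2 -2]
174 [-2 -2 -1 -2 -2  3  9  8  8  6  2  1  1 -1 -3 -3]
175 [-1 -2 -2 -3 -1  2  9 11  9 10  6  0 -2 -1 -2 -3]
176 [-1  0 -2 -3  0  1  8  9  8  7  8 15  2 -1 -2 -2]
177 [-1  0  0  0  0  1  6  9  9  8 21 85 23 -1 -1 -1]
178 [ -1  -1  -2  -1  -1   2   5  10  12  16  65 138  41   0   0  -2]
179 [ -1  -1  -1   1   0   4  15  14  16  45 124 156  50   2   0  -2]
180 [ -1  -2  -3  -2  -1  22  87  51  33  96 155 131  37   0   0  -1]
181 [ -1  -2  -2  -2   0  48 155 130 110 152 165  82  17   0  -1   0]
182 [ -2  -1  -1  -3  12  90 183 183 182 187 171  64  10  -1  -1  -1]
183 [ -3   0   0  -1  15  90 169 183 188 190 153  39   2  -2  -2  -1]
184 [ -3  -4  -3  -1   7  59 117 134 141 151  90  11  -1  -3  -1  -4]
185 [-1 -3 -2 -2  0 17 49 42 43 62 39  8 -2 -2 -2 -4]
186 [ 1  0 -1 -3  0  0  7  6 12 20 17 10  3 -2 -2 -2]
187 [ 0 -2 -1 -3 -2 -1 -3  2 10 11  7  9  6 -1 -3 -2]
188 [-1 -1 -2  0 -1 -2 -1  2  8 10  7  8  8  1 -2 -2]
189 [-1 -1 -2 -1  0 -2  0  0  3  8  9  6  9  1 -3 -5]
190 [-1 -1 -1 -1 -2  0 -1 -2  2  8 10  7 10  3 -3 -6]
191 [-2 -2 -2 -1 -3 -2 -2 -5 -1  8 10  8  8  1 -5 -4]
```

View pics/y5.png

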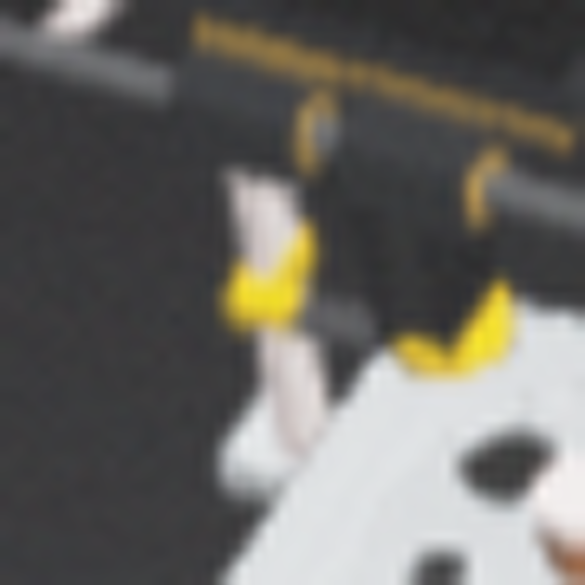

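Emit:
{"name": "drive_tool", "arguments": {
  "rows": [
    [[0, 0, 0.002, 0, 255], [0, 0, 0.002, 0, 255], [0, 0, 0.002, 0, 255], [0, 0, 0.002, 0, 255], [0, 0, 0.002, 0, 255], [0, 0, 0.002, 0, 255], [0, 0, 0.002, 0, 255], [0, 0, 0.002, 0, 255], [0, 0, 0.002, 0, 255], [0, 0, 0.002, 0, 255]]
  ]
}}

```text
time: 14.38
position: [0.5831, -0.1602, 0.0961]
tool_rot: [-2.794, 1.436, -0.002]
ft_force: [-3.1, 1.4, 10.7]
grip_width: 0.006
```

```bash
python3 yl.py y6 | head -3
```

```text
14.375 [ 0.58313243 -0.16022965  0.09610019] [-3.05526778  1.40252517 10.667026  ] [-2.79414242e+00  1.43575224e+00 -1.97095625e-03]
gauge [(214, 2.93, 13.7), (218, 2.52, 12.8), (222, 2.61, 14.4), (226, 2.16, 13.1), (232, 1.84, 13.0), (236, 1.6, 12.7), (240, 1.91, 17.4), (244, 1.31, 14.0)] median press 13.399999999999999
172 [-1 -4 -2 -1 -2 -1  0 -2 -2 -1 16 65 30  2 -2 -3]
```

View pics/y6.png

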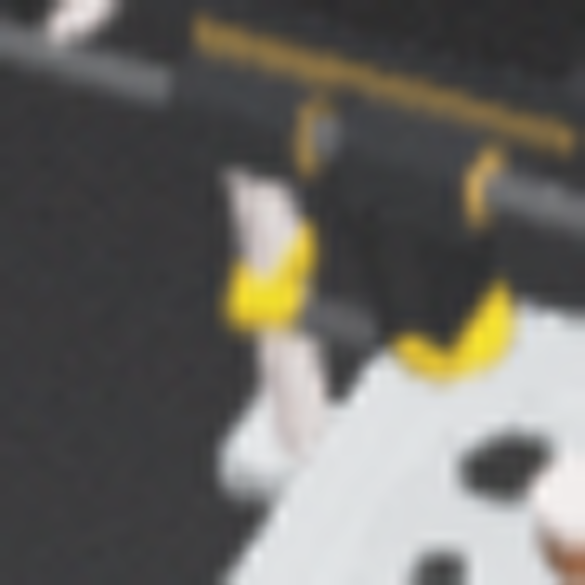

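The yellow pointer end now overlaps its clip at (228,183). Gauge reads 13.4 mm of press (18.4 mm drop), held for 1.3 s. Releasing.

Emit:
{"name": "drive_tool", "arguments": {
  "rows": [
    [[0, 0, -0.015, 0, 255], [0, 0, -0.035, 0, 255], [0, 0, -0.06, 0, 255], [0, 0, -0.09, 0, 255], [0, 0, -0.14, 0, 255], [0, 0, -0.2, 0, 255], [0, 0, -0.3, 0, 255], [0, 0, -0.4, 0, 255], [0, 0, -0.4, 0, 255], [0, 0, -0.4, 0, 255]]
  ]
}}

```text
time: 15.68
position: [0.5823, -0.1607, 0.2144]
tool_rot: [2.794, -1.436, -0.0]
ft_force: [-0.1, 0.2, 0.0]
grip_width: 0.007
```

Run:
```python
from h import *
from bench import ctrl
s=ctrl.get_state(); print(s["time"],s["position"],s["ft_force"])
d=ctrl.get_image("scene"); cv2.imwrite("pics/end.png",d["img"]); t=ctrl.get_image("top"); cv2.imwrite("pics/endt.png",t["img"])
d0=np.load("scene0.npz")
print(cen(d0,250,264,257,263,1),cen(d,250,264,257,263,1)); print(cen(d0,174,187,222,232,-1),cen(d,174,187,222,232,-1)); gauge_y(d)
```

```text
15.675 [ 0.58225552 -0.16065171  0.21438899] [-0.103453    0.218431    0.02526759]
(np.float64(256.57), np.float64(260.9), np.float64(14.64)) (np.float64(256.4), np.float64(260.98), np.float64(13.44))
(np.float64(179.51), np.float64(227.21), np.float64(36.91)) (np.float64(179.51), np.float64(227.19), np.float64(37.42))
gauge [(214, -0.05, -0.2), (218, 0.0, 0.0), (222, -0.02, -0.1), (226, -0.01, -0.1), (232, -0.0, -0.0), (236, -0.02, -0.2), (240, 0.04, 0.4), (244, 0.07, 0.8)] median press -0.05
```

View pics/end.png

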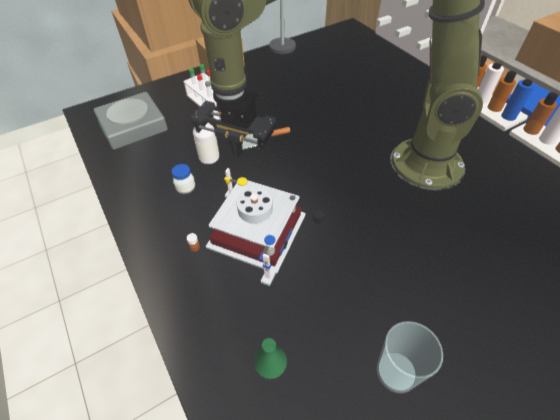

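Both corners are back up, with the pointers at (261,256) and (227,179.5) as at the start. Nothing else has moved and the arm is clear, so I'm handing in.

```bash
python3 -c "
from bench import ctrl
print(ctrl.close_job())"
```

```text
the job is handed in; nothing more can be done
None
```

I pressed the blue corner, then the yellow, down to their marks with closed fingertips, held each for over a second, and handed in at about 16 s. How exactly each pointer sat on its mark is only known to about 2 mm.

| Corner | Pointer drop when held | Estimated drop to mark | Hold | Vertical force |
|---|---|---|---|---|
| Blue | about 20.5 mm | 20 to 21.5 mm | 1.1 s | about 10 N |
| Yellow | about 18.4 mm | 17.5 to 20 mm | 1.3 s | about 10.5 N |

- **Last checks:** both pointers and the plate edge returned to their rest pixels within 0.2 px, and the force is back to about 0. In the last scene view the marks and bystanders that show look unmoved. I did not compare them by measurement or inspect the last top view.
- **Depth disagreed:** the nominal fingertip length gave several millimetres more press than the images and the force did. I went by the images and the force, stepping down in small stages. Those estimates themselves differed by about 1–2 mm for the blue corner.
- **Coarse image scale:** one pixel is about 4.5 mm of height, which sets the 2 mm limit. No view showed a pointer clearly past its mark, but an overshoot smaller than that would not have been visible.

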